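# Jog the slide stage with the purple joystick

## Task

Jog the slide stage to its loading side: tilt the purple-knobbed joystick well over towards the green dot on its console, hold it there for at least a second, then let go so that it springs back to the centre. Do not tilt it towards the orange dot, and leave the grey-knobbed joystick alone.

Things in the scene. Friction and masses are not known exactly. Their poses are not given: they have to be found in the camera images.
- purple_console: White desktop joystick console with a grey top panel, fixed to the worktop: 120 mm (its x) by 160 mm (its y), top 50 mm above the worktop. Origin: centre of its underside; z up. A joystick stands at the middle of the top. A green dot (24 mm) lies on top 58 mm from the middle along the console's +y, an orange dot 58 mm along its -y. It may stand on the left or the right, turned up to about 35 degrees from facing the robot.
- purple_stick (a joint): Tilt of the purple-knobbed stick (rad): 0 upright, positive towards the green dot (console +y), negative towards the orange dot, stops at -0.6 and +0.6. It tilts only in that one plane, about a pivot line along the console's x that passes 50 mm above the worktop at the console's middle. A spring (0.4 N m/rad: about 2 N at the knob for 0.4 rad) returns it to 0 when let go, within about half a second.
- purple_knob (a point): Centre of the purple ball knob, 30 mm in diameter, on a steel stick 10 mm thick; 80 mm from the pivot, so 130 mm above the worktop when upright. The point rides and tilts with the stick.
- grey_knob (a point): Centre of the grey ball knob (30 mm) on the bystander joystick: a console of the same shape, size and dots, with a like spring-centred stick. To be left alone.
There are look-alikes about, which are no part of the job. What is shaped like the purple_console but blue is not meant.

How it is judged:
By the outcome, as a careful person would: the job done as asked, in the order asked, and still so for the second after the job is handed in, with the robot touching nothing.
It also fails if it takes over 32 s, if anything falls off the work surface, if the arm or the gripper's body presses on something with over 40 N, if the wrist force passes 120 N, or if a joint passes its speed limit or range.

## Robot

A 7-joint arm with a two-finger parallel gripper is mounted at the origin on the work surface. World frame = base frame: x ahead of the robot, y to its left, z up, the work surface at z = 0. Lengths are in m, angles in rad, forces in N, time in s.
With the tool pointing down it reaches from about 0.425 to 0.875 m from the base axis. Payload 4.7 kg.
Tool frame: the origin (TCP) lies between the finger pads; the fingertips stand 8 mm ahead of it and the grasp point (between the pads) lies 11 mm behind it; z points along the fingers, y is the direction in which the jaws open and shut (so a half turn about z gives the same grasp; the last joint's range is limited). The gripper opens to 87 mm and grips with 3 to 60 N. Pads are 19 mm wide; open, the fingers measure 117 mm over their backs; the gripper's body (75 mm by 190 mm) begins 51 mm behind the grasp point.
Start: joints at [1.284, 0.321, -0.07, 1.45, 0.023, 1.371, -0.057], TCP at [0.193, -0.621, 0.231] pointing down, gripper open.
Joint ranges: [-2.86, 2.86], [-0.3, 2.09], [-1.38, 1.24], [0.06, 2.45], [-1.56, 4.7], [0.09, 2.05], [-2.69, 2.69]. Speed limits (rad/s): [2.57, 2.57, 3.14, 3.14, 3.14, 3.14, 3.14].

## Interface

Orientations are given as a rotation vector (axis times angle).
In Python, from bench import ctrl, optics, ticket gives the robot as it stands.
- The arm moves only by the tool play_rows, never from a script. Its argument "motion" is a list of rows, each a list of 5 numbers: the closure, from 0 (fully open) to 1 (shut), then the shift along the tool's x, y, z in cm, then the turn about the tool's z in rad. In form: [[jaw, tx, ty, tz, spin], ...]. A call has 1 to 20 rows; each row shifts and turns the commanded pose from where the row before left it, along the tool's axes as they then stand; what a row does not reach is not made up. A row lasts 1/8 s, in which the tool goes at most 62.5 mm and 10.7 degrees, less where a joint would pass 70% of its speed; a pose out of reach is approached as far as the arm can. A call is refused whole if a number of a shift passes 6.25 or a number of a turn 0.188, either way. A call with a gripper value outside its range is refused whole. The fingers move at their own pace and stop on an object; "force" is the grip in N (left out, the last holds). Time passes only in rows, so rows that do not move let the fingers close. It gives the time, the measured TCP pose, the force and the opening at its end, in the units of the state.
- ctrl.get_state(): the state, without advancing time (a new reading comes with each control period).
- optics.get_image(name): name is "scene" or "top" or "wrist"; returns the picture (480x640x3 uint8, red, green, blue); there is no depth.
- optics.calibration(name): a dict with "K" (3x3 intrinsics, pixels), "pose" (4x4, takes a point from camera to world coordinates); the wrist camera has in their place "hand_eye" (4x4, takes a point from camera to tool coordinates, whose origin is the TCP and whose axes are the flange's). Camera axes: x right, y down, z forward; pixel columns grow to the right and rows downward; lengths in m; the calibration is good to about 2 mm. A picture is of the moment at which its call begins: read the wrist's pose just before it. calibration takes no time and is no camera call.
- ticket.close_job(): hands the job in, once; it reports no verdict.
The state is a dict: "time": time; "joint_positions": joint angles; "qd": joint speeds; "joint_torque": joint torques, N m; "position": TCP position; "tool_rot": TCP orientation; "ft_force": force on the tool from outside, world axes, zero at the start; "torque": the same for the moment, N m; "grip_width": opening from 0.0 (shut) to 1.0 (fully open).
Only numpy, scipy, OpenCV 4.12 (cv2) and the standard library are available. Lean on these libraries where they do the work, as an engineer would, in place of code of your own. Each camera call takes 0.05 s, during which the arm holds its last target.

## Working session

There is one attempt and no reset: what is moved stays moved. The work goes in short steps, Python scripts to look and compute and a tool call to move; the robot and the scene stay as the last step left them, time stands still between calls to the robot, and variables do not carry over. Pictures are saved under pics/ and viewed, and the job is handed in when it is done.

Besides the shell and the picture viewer there is one more tool, called after ">>>" as name(argument=value, ...) on one line, values as JSON. play_rows: Moves the arm, as the interface text tells. Its arguments: {"type":"object","properties":{"motion":{"type":"array"},"force":{"type":"number"}},"required":["motion"]}

```bash
mkdir -p pics
python3 - <<'E'
from bench import ctrl, optics, ticket
import cv2,numpy as np
s=ctrl.get_state();print(s)
for n in("scene","top"):
    cv2.imwrite(f"pics/{n}0.png",optics.get_image(n)[:,:,::-1]); c=optics.calibration(n);print(n,np.round(c["K"],1).tolist(),np.round(c["pose"],4).tolist())
print(np.round(optics.calibration("wrist")["hand_eye"],4).tolist())
E
```

```text
{'time': 0.0, 'joint_positions': array([ 1.28412329,  0.32178698, -0.07010035,  1.45167928,  0.02260498,
        1.37078593, -0.05691961]), 'qd': array([ 0.00132344,  0.00122648,  0.00137114, -0.00170076, -0.00103984,
        0.00026294, -0.00098387]), 'joint_torque': array([ 4.96910325e-04, -4.91293788e+01, -4.03623031e-01, -3.12533033e+01,
       -6.39680726e-02,  4.38070914e-02,  1.81966166e-04]), 'position': array([ 0.19236965, -0.6203194 ,  0.22948286]), 'tool_rot': array([-3.10431480e+00, -4.70441316e-01,  5.92792618e-04]), 'ft_force': array([-0.13567781, -0.2164209 , -0.33078502]), 'torque': array([0.01107116, 0.02375818, 0.03953359]), 'grip_width': 0.9982581462050469}
scene [[450.7, 0.0, 315.1], [0.0, 450.7, 237.1], [0.0, 0.0, 1.0]] [[0.5624, 0.6357, -0.5288, 1.029], [0.8268, -0.4398, 0.3506, -0.5167], [-0.0097, -0.6344, -0.7729, 0.9788], [0.0, 0.0, 0.0, 1.0]]
top [[555.0, 0.0, 325.0], [0.0, 555.0, 238.6], [0.0, 0.0, 1.0]] [[0.0219, -0.995, 0.0972, 0.2892], [-0.9996, -0.0236, -0.0167, -0.1316], [0.0189, -0.0968, -0.9951, 1.508], [0.0, 0.0, 0.0, 1.0]]
[[0.0, -0.9557, -0.2942, 0.0819], [1.0, -0.0002, 0.0006, -0.0004], [-0.0006, -0.2942, 0.9557, -0.1539], [0.0, 0.0, 0.0, 1.0]]
```

View pics/scene0.png

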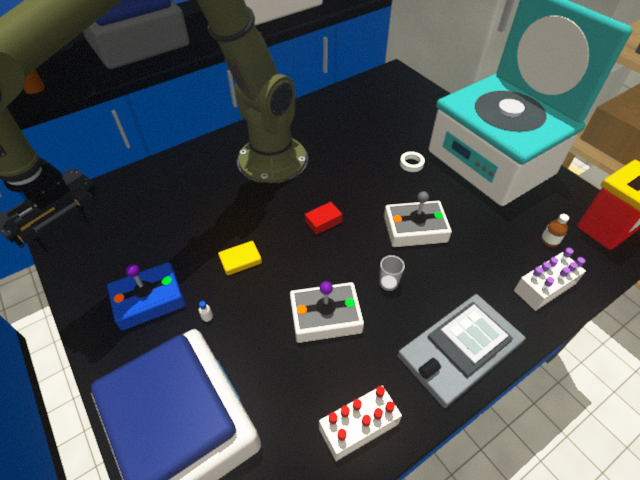

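View pics/top0.png

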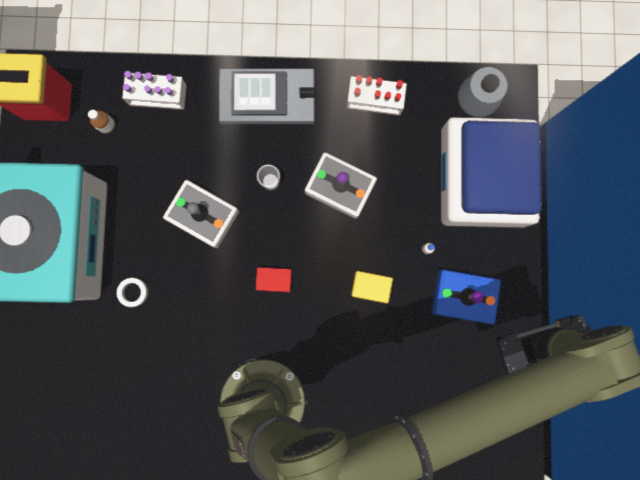

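Candidates, in the top view: white console with purple knob (342,180), blue console with purple knob (477,297) as the decoy, and white console with grey knob (198,211) as the bystander. By the description I choose the one at (342,180). In the scene view it is at (326,288), with green at about (350,303) and orange at (302,310).

```bash
cat > h.py <<'E'
import numpy as np,cv2
from bench import optics
def ray(n,uv):
    c=optics.calibration(n);K=np.array(c["K"]);P=np.array(c["pose"])
    d=P[:3,:3]@np.linalg.inv(K)@np.array([uv[0],uv[1],1.]);return P[:3,3],d
def onz(n,uv,z):
    o,d=ray(n,uv);return o+d*(z-o[2])/d[2]
def tri(a,b):
    A=[];B=[]
    for n,uv in(a,b):
        o,d=ray(n,uv);d=d/np.linalg.norm(d);M=np.eye(3)-np.outer(d,d);A.append(M);B.append(M@o)
    return np.linalg.lstsq(np.vstack(A),np.hstack(B),rcond=None)[0]
def seg(img,lo,hi,box):
    x0,y0,x1,y1=box;h=cv2.cvtColor(img[y0:y1,x0:x1],cv2.COLOR_RGB2HSV)
    m=cv2.inRange(h,np.array(lo),np.array(hi));n,l,s,c=cv2.connectedComponentsWithStats(m)
    i=1+np.argmax(s[1:,4]);return c[i]+[x0,y0],s[i,4]
G=((50,120,80),(75,255,255));O=((8,150,120),(20,255,255));PU=((130,80,40),(150,255,255))
E
python3 - <<'E'
from h import *
b={"top":(300,148,380,220),"scene":(285,275,370,345)}
r={}
for n in b:
    im=cv2.imread(f"pics/{n}0.png")[:,:,::-1].copy()
    for k,c in(("G",G),("O",O),("P",PU)):
        uv,a=seg(im,*c,b[n]);r[n,k]=uv;print(n,k,uv.round(1),a,onz(n,uv,.13 if k=="P" else .05).round(4))
for k in"GOP":print(k,tri(("top",r["top",k]),("scene",r["scene",k])).round(4))
g,o=[onz("top",r["top",k],.05) for k in"GO"];print(np.linalg.norm(g-o),(g+o)/2,np.degrees(np.arctan2(*(g-o)[1::-1])))
im=cv2.imread("pics/scene0.png");a=cv2.resize(im[260:350,270:390],None,fx=3.3,fy=3.3,interpolation=2)
im=cv2.imread("pics/top0.png");t=cv2.resize(im[140:230,290:410],None,fx=3.3,fy=3.3,interpolation=2)
cv2.imwrite("pics/crop.png",np.hstack([a,t]))
E
```

```text
top G [321.2 173.8] 53 [ 0.605  -0.1423  0.05  ]
top O [359.6 193. ] 55 [ 0.5558 -0.2458  0.05  ]
top P [342.  177.4] 100 [ 0.58   -0.1945  0.13  ]
scene G [349.2 302.1] 74 [ 0.6056 -0.1412  0.05  ]
scene O [301.5 309.1] 75 [ 0.5569 -0.2452  0.05  ]
scene P [325.7 286.9] 143 [ 0.5808 -0.1932  0.13  ]
G [ 0.6054 -0.1418  0.0501]
O [ 0.5562 -0.2454  0.0492]
P [ 0.5804 -0.1938  0.1299]
0.1146263423719574 [ 0.58044415 -0.194057    0.05      ] 64.588329046528
```

View pics/crop.png

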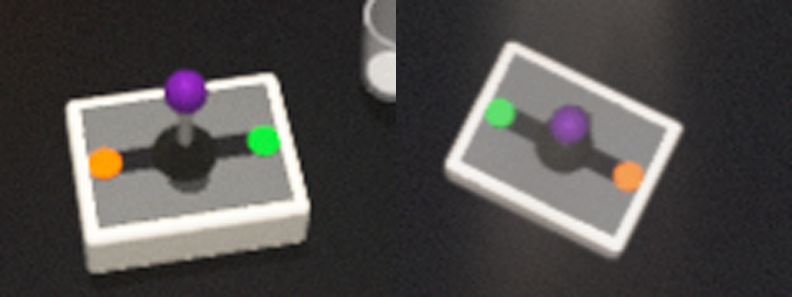

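The crop shows a white, grey-topped console with a purple knob. The green dot is on the far-left side and the orange dot on the robot's right. Checks hold: the dots are 114.6 mm apart (should be 116), the knob is at 0.130 m, and it sits on the dots' midpoint. The plan is to push the knob with closed fingers from the orange side.

```bash
cat > g.py <<'E'
from h import *
from bench import ctrl
from scipy.spatial.transform import Rotation as R
s=ctrl.get_state();T=R.from_rotvec(s["tool_rot"]).as_matrix();p=s["position"]
C=np.array([.5803,-.194,0]);u=np.array([.4295,.9031,0]);v=np.array([u[1],-u[0],0])
def rep():
    print("t",s["time"],"p",p.round(4),"F",s["ft_force"].round(2),"grip",round(s["grip_width"],3))
    print("along u mm",1e3*(p-C)@u,"across",1e3*(p-C)@v,"z",p[2])
    print("angle tool x->u",[np.degrees(np.arctan2(u@T[:,1],u@T[:,0]))], "Tz",T[:,2].round(3))
def to(a,z):
    t=C+a/1e3*u;t[2]=z;print("shift cm tool",a,z,(100*T.T@(t-p)).round(2))
E
python3 - <<'E'
from g import *
rep();to(-60,.22);to(-60,.116)
E
```

```text
t 0.1 p [ 0.1924 -0.6204  0.2295] F [ 1.    0.76 -0.47] grip 1.0
along u mm -551.6697019215264 across -167.22302806042018 z 0.2295465797946944
angle tool x->u [np.float64(-47.3300896323931)] Tz [-0.001  0.002 -1.   ]
shift cm tool -60 0.22 [ 45.62 -24.81   0.99]
shift cm tool -60 0.116 [ 45.62 -24.8   11.39]
```

>>> play_rows(motion=[[1,4.1,-2.2,0,0],[1,4.1,-2.2,0,0],[1,4.1,-2.2,0,0],[1,4.1,-2.2,0,0],[1,4.1,-2.2,0,0],[1,4.1,-2.2,0,0],[1,4.1,-2.2,0,0],[1,4.1,-2.2,0,0],[1,4.1,-2.2,0,0],[1,4.1,-2.2,0,0],[1,4.1,-2.2,0,0],[1,0,0,0,-0.16],[1,0,0,0,-0.16],[1,0,0,0,-0.16],[1,0,0,0,-0.16],[1,0,0,0,-0.18],[1,0,0,0,0]], force=10)

```text
time: 2.22
position: [0.5513, -0.256, 0.23]
tool_rot: [-2.662, -1.667, 0.001]
ft_force: [0.2, 0.2, -0.4]
grip_width: 0.009
```

Run:
```python
from g import *
rep();to(-60,.22);to(-60,.116)
cv2.imwrite("pics/s1.png",optics.get_image("scene")[:,:,::-1])
```

```text
t 2.225 p [ 0.5513 -0.256   0.23  ] F [ 0.19  0.16 -0.41] grip 0.009
along u mm -68.48647958171696 across 0.45345119593000494 z 0.23001646282931953
angle tool x->u [np.float64(-0.4622861920823217)] Tz [-0.001  0.    -1.   ]
shift cm tool -60 0.22 [ 0.85 -0.05  1.  ]
shift cm tool -60 0.116 [ 0.85 -0.04 11.4 ]
```

View pics/s1.png

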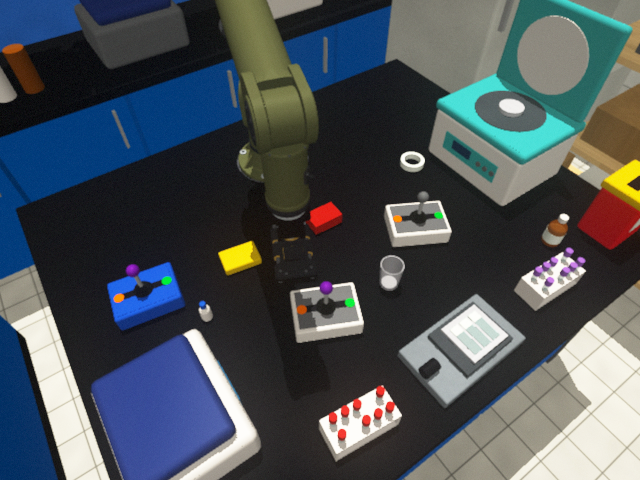

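The closed gripper hovers over the orange side of the console (orange dot at 302,310). The knob at (326,288) is still upright. Next: descend, then close in short of contact.

>>> play_rows(motion=[[1,0,0,3.8,0],[1,0,0,3.8,0],[1,0,0,3.8,0],[1,0,0,0,0],[1,1.7,0,0,0],[1,1.7,0,0,0],[1,0,0,0,0]])

```text
time: 3.15
position: [0.5686, -0.2224, 0.1183]
tool_rot: [2.656, 1.675, 0.004]
ft_force: [0.4, 0.3, -0.6]
grip_width: 0.007
```

Run:
```python
from g import *
rep();to(14,.116)
im=optics.get_image("scene")[:,:,::-1]
cv2.imwrite("pics/s2.png",cv2.resize(im[220:350,240:400],None,fx=4,fy=4))
```

```text
t 3.15 p [ 0.5686 -0.2224  0.1183] F [ 0.37  0.31 -0.64] grip 0.007
along u mm -30.653747018845706 across 1.5969446425758227 z 0.11825321274359325
angle tool x->u [np.float64(-0.09830728043564389)] Tz [ 0.003  0.    -1.   ]
shift cm tool 14 0.116 [ 4.46 -0.17  0.23]
```

View pics/s2.png

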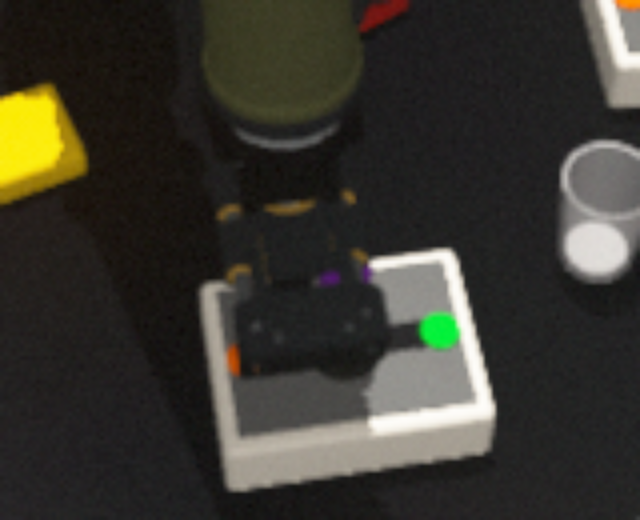

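The fingers stand beside the knob (purple visible at about crop 330-365,275), not yet touching it. Next: push and hold.

>>> play_rows(motion=[[1,0.9,-0.2,0.2,0],[1,0.9,0,0,0],[1,0.9,0,0,0],[1,0.9,0,0,0],[1,0.9,0,0,0],[1,0,0,0,0],[1,0,0,0,0],[1,0,0,0,0]])

```text
time: 4.2
position: [0.5839, -0.1846, 0.1146]
tool_rot: [2.662, 1.669, -0.001]
ft_force: [-0.8, -2.4, -0.8]
grip_width: 0.009
```

Run:
```python
from g import *
rep();to(14,.116);print("Fu",s["ft_force"]@u,"Fv",s["ft_force"]@v)
im=optics.get_image("scene")[:,:,::-1]
a=cv2.resize(im[220:350,250:380],None,fx=3,fy=3)
im=optics.get_image("top")[:,:,::-1]
b=cv2.resize(im[120:250,270:400],None,fx=3,fy=3)
cv2.imwrite("pics/s3.png",np.hstack([a,b]))
```

```text
t 4.2 p [ 0.5839 -0.1846  0.1146] F [-0.81 -2.42 -0.79] grip 0.009
along u mm 10.070515436189325 across -0.763910625727187 z 0.11458303912512718
angle tool x->u [np.float64(-0.3892875399463833)] Tz [-0. -0. -1.]
shift cm tool 14 0.116 [ 0.39  0.07 -0.14]
Fu -2.5301511543098996 Fv 0.3110870862723299
```

View pics/s3.png

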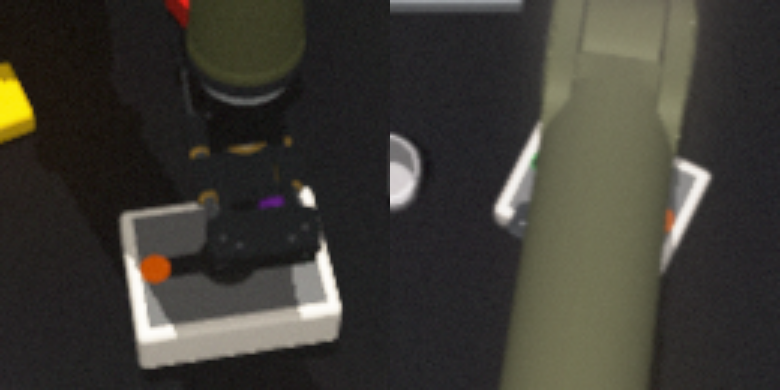

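The force is 2.5 N and the purple knob shows ahead of the fingers, moved towards green. Both fit a tilt of about 0.45. I'll push a few mm more and hold well over a second.

>>> play_rows(motion=[[1,0.5,0,0,0],[1,0,0,0,0],[1,0,0,0,0],[1,0,0,0,0],[1,0,0,0,0],[1,0,0,0,0],[1,0,0,0,0],[1,0,0,0,0],[1,0,0,0,0],[1,0,0,0,0],[1,0,0,0,0],[1,0,0,0,0],[1,0,0,0,0],[1,0,0,0,0]])

```text
time: 6.05
position: [0.5863, -0.1795, 0.1145]
tool_rot: [2.661, 1.67, -0.0]
ft_force: [-1.0, -3.6, -4.2]
grip_width: 0.008
```

Run:
```python
from g import *
rep();print("Fu",s["ft_force"]@u,"Fv",s["ft_force"]@v)
im=optics.get_image("wrist")[:,:,::-1]
cv2.imwrite("pics/w1.png",im)
```

```text
t 6.05 p [ 0.5863 -0.1795  0.1145] F [-1.03 -3.55 -4.18] grip 0.008
along u mm 15.660613703479733 across -0.7720803569966743 z 0.11450899416823646
angle tool x->u [np.float64(-0.34361156512584734)] Tz [-0. -0. -1.]
Fu -3.6537874161445676 Fv 0.5941641179095244
```

View pics/w1.png

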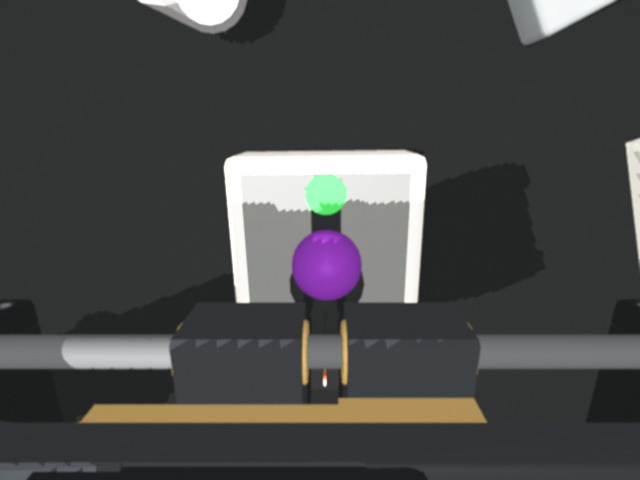

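The wrist view shows the knob at (327,265), leaning towards the green dot at (326,194). Next I'll compute its tilt from this view.

Run:
```python
from g import *
c=optics.calibration("wrist");H=np.array(c["hand_eye"]);K=np.array(c["K"])
im=cv2.imread("pics/w1.png")[:,:,::-1].copy()
for nm,cc,f in(("P",PU,None),("G",G,None)):
    uv,a=seg(im,*cc,(200,140,440,310));d=T@H[:3,:3]@np.linalg.inv(K)@np.array([*uv,1]);o=p+T@H[:3,3]
    if nm=="G":
        q=o+d*(.05-o[2])/d[2];print("green",uv,q,(q-C)@u*1e3);continue
    for th in(.4,.45,.5,.55,.6):
        z=.05+.08*np.cos(th);q=o+d*(z-o[2])/d[2];print(th,"expect",80*np.sin(th),"seen",(q-C)@u*1e3,uv)
```

```text
0.4 expect 31.153467384692043 seen 42.33100581800279 [326.1722668  265.13640923]
0.45 expect 34.79724272889842 seen 41.702280546635166 [326.1722668  265.13640923]
0.5 expect 38.35404308833624 seen 41.00491031442516 [326.1722668  265.13640923]
0.55 expect 41.81497831445274 seen 40.24063818376984 [326.1722668  265.13640923]
0.6 expect 45.17139787160283 seen 39.411374436970675 [326.1722668  265.13640923]
green [328.27941176 208.50367647] [ 0.60395668 -0.14950603  0.05      ] 50.34304642259423
```

The tilt comes out at about 0.53 rad and has been held for over 1.5 s. Next: back off towards the approach side so the stick springs back, then lift clear.

>>> play_rows(motion=[[1,-1.5,0,0,0],[1,-2,0,0,0],[1,-2,0,0,0],[1,-2,0,0,0],[1,0,0,0,0],[1,0,0,-3,0],[1,0,0,-4,0],[1,0,0,-4,0],[1,-4,0,0,0],[1,-5,0,0,0],[1,-5,0,0,0],[1,0,0,0,0],[1,0,0,0,0]])

```text
time: 7.72
position: [0.4937, -0.3718, 0.2245]
tool_rot: [-2.659, -1.671, -0.002]
ft_force: [1.1, 1.9, -0.9]
grip_width: 0.009
```

Run:
```python
from g import *
rep()
r={}
for n,b in(("scene",(285,260,370,345)),("top",(300,148,380,220))):
    im=optics.get_image(n);cv2.imwrite(f"pics/{n}4.png",im[:,:,::-1])
    try:r[n]=seg(im,*PU,b)[0];print(n,r[n],onz(n,r[n],.13))
    except Exception as e:print(n,e)
if len(r)==2:q=tri(("top",r["top"]),("scene",r["scene"]));print(q,(q-C)@u)
```

```text
t 7.725 p [ 0.4937 -0.3718  0.2245] F [ 1.06  1.88 -0.86] grip 0.009
along u mm -197.79143222199068 across -1.8749842140389341 z 0.22445951847646062
angle tool x->u [np.float64(-0.28351362148695386)] Tz [ 0.001  0.001 -1.   ]
scene [326.13475177 286.85106383] [ 0.58126597 -0.19218288  0.13      ]
top [341.73737374 177.21212121] [ 0.58038267 -0.19369715  0.13      ]
[ 0.58083988 -0.1929461   0.12996226] 0.0011836526206941323
```

View pics/scene4.png

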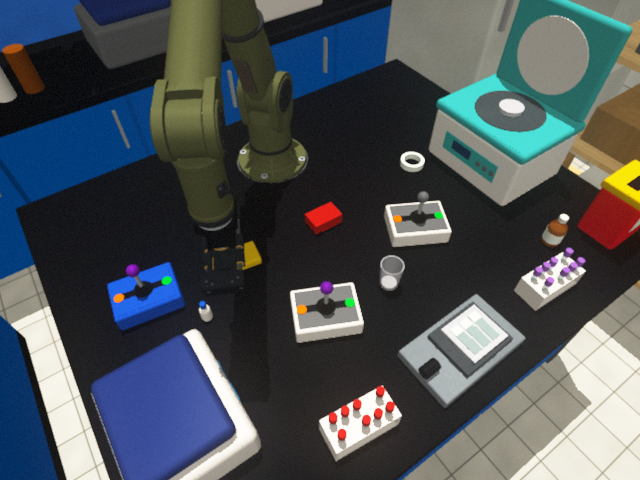

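The knob is back upright at (326,287), within about 1 mm of centre. The gripper is clear, and the grey (422,197) and blue (132,270) sticks look unchanged.

```bash
python3 -c "
from bench import ticket
print(ticket.close_job())"
```

```text
the job is handed in; nothing more can be done
None
```

I pushed the purple knob on the white console towards the green dot with closed fingers, held it there, then backed off so it sprang back, and handed the job in at about 7.8 s.

- **Tilt and hold:** The wrist view put the tilt at about 0.53 rad. It was held beyond roughly 0.45 rad for about 2 s. The push force was 2.5 N at about 0.45 rad, which fits the spring. At the deeper tilt it was 3.7 N, a little above what the spring alone would give.
- **Return:** After release, both fixed cameras put the knob within about 1 mm of its starting position, 130 mm high.
- **Surroundings:** The gripper was clear of everything in the last image, and the grey and blue joysticks looked unchanged.
- **Disagreements:** The vertical force read −4.2 N during the hold, probably from the ball rubbing on the fingers. The wrist camera also placed the green dot at 50 mm from the middle instead of 58 mm. I didn't look into either reading further.

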